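# Prop the pump hood open

## Robot

A 7-joint arm with a two-finger parallel gripper is mounted at the origin on a cart in front of the work surface, level with it; the furniture and walls round the work are solid. World frame = base frame: x ahead of the robot, y to its left, z up, the work surface at z = 0. Lengths are in m, angles in degrees, forces in N, time in s.
With the tool pointing down it reaches from about 0.35 to 0.775 m from the base axis. Payload 3.1 kg.
Tool frame: the origin (TCP) lies on the centre line of the jaws, within the pads' length; the fingertips stand 17 mm ahead of it and the grasp point (between the pads) lies 2 mm behind it (robot.tip_reach is the distance from the TCP to the fingertips, in m); z points along the fingers, y is the direction in which the jaws open and shut (so a half turn about z gives the same grasp; the last joint's range is limited). The gripper opens to 85 mm and grips with 20 to 120 N. Pads are 22 mm wide; open, the fingers measure 114 mm over their backs; the gripper's body (76 mm by 85 mm) begins 54 mm behind the grasp point. The pads swing forward as they close: fully open they stand 13 mm farther back than shut.
Start: joints at [-2.389, 17.813, 0.802, 86.603, -0.252, 75.585, -1.558], TCP at [0.55, 0, 0.219] pointing down, gripper open.
Joint ranges: [-154.91, 154.91], [-16.99, 109.72], [-72.82, 74.43], [7.12, 147.25], [-82.49, 262.49], [11.32, 116.49], [-174.64, 174.64]. Speed limits (degrees/s): [159.86, 159.86, 180, 180, 180, 180, 180].

## Interface

Orientations are given as [roll, pitch, yaw] about the fixed x, y, z axes, in that order (R = Rz(yaw) Ry(pitch) Rx(roll)).
In Python, from station import robot, fingers, vision, workorder, recognise gives the robot as it stands. Calls block until the motion is done:
- robot.move_to(position, orientation): joint-space move of the TCP to a pose.
- robot.line_to(position, orientation=None, velocity=0.15, f_stop=None): straight line of the TCP; orientation=None keeps the orientation; velocity is the mean speed in m/s. With f_stop (N) it stops when the force on the tool has changed by that much, and returns True; else False.
- robot.move_j(angles): joint-space move.
- fingers.gripper_to(opening, force=None): opening from 0.0 (shut) to 1.0 (fully open); force is the grip in N (None keeps the last); returns when the fingers have stopped.
- robot.pause(seconds).
- robot.inverse_kinematics(position, orientation): joint angles nearest the present ones, or None.
- vision.grab_frame(name): name is "scene" or "side" or "wrist"; returns the picture (420x560x3 uint8, red, green, blue); there is no depth.
- vision.calibration(name): a dict with "mtx" (3x3 intrinsics, pixels), "extrinsics" (4x4, takes a point from world to camera coordinates); the wrist camera has in their place "T_tool_cam" (4x4, takes a point from camera to tool coordinates, whose origin is the TCP and whose axes are the flange's). Camera axes: x right, y up, looking along -z (the intrinsics and any distortion apply to the point x, -y, -z); pixel columns grow to the right and rows downward; lengths in m; the calibration is good to about 2 mm. A picture is of the moment at which its call begins: read the wrist's pose just before it. calibration takes no time and is no camera call.
A pose or a line that the arm cannot do raises robot.PlanningError and nothing moves.
- workorder.close_job(): hands the job in, once; it reports no verdict.
Trained networks look in the newest picture that a camera, given by its name, has taken for a name from the list of things; names that differ only in an ending like _2 or _b are one class to them, and where a whole thing is asked for, a point or a joint stands for the part that bears it (a point fixed in the world has none). Each returns a list of dicts, best first, with "p" (0 to 1); they miss things now and then, are a little off and sometimes report something else, mostly with a low value. They report only what shows in the picture. A call takes as long as a camera call.
- recognise(label, camera): "rect" ([centre column, centre row, width, height] in pixels, round what is visible of it).
Readings, each from a call of its own:
- robot.current_time_s(): time.
- robot.current_joint_positions(): joint angles.
- robot.current_dq(): joint speeds.
- robot.current_joint_torque(): joint torques, N m.
- robot.current_tool_pos(): TCP position.
- robot.current_eef_rot(): TCP orientation.
- robot.current_contact_force(): force on the tool from outside, world axes, zero at the start.
- robot.current_torque(): the same for the moment, N m.
- robot.current_finger_gap(): opening from 0.0 (shut) to 1.0 (fully open).
Only numpy, scipy, OpenCV 4.12 (cv2) and the standard library are available. Lean on these libraries where they do the work, as an engineer would, in place of code of your own. Each camera call takes 0.05 s, during which the arm holds its last target.

## Task

The blue hood of the little bench air pump has been thrown right back. Swing its red-sleeved prop rod up, then bring the hood gently forward (do not let it drop) until the rod's black tip sits in the yellow socket under the hood, so that the rod alone holds the hood open. Leave the tools and other things lying round the pump where they are.

Things in the scene. Friction and masses are not known exactly. Their poses are not given: they have to be found in the camera images.
- pump_base: fixed grey open tray of the bench air pump, 180 (x) x 190 (y) x 45 mm high, front wall only 27 mm; origin under its centre on the bench top, x points from its front to the hinge at its back, y to its left seen from the front, z up. The floor of the tray is 12 mm above the bench. A dark pump motor fills its left part (y from +49 to +91 mm, up to 51 mm high). It cannot be moved.
- hood (a joint): angle of the blue hood about its hinge: 0 shut (level), 1.57 upright, 1.72 thrown right back against its stop, where it rests; it reads about 1.05 when propped by the rod. The hood is a flat panel 190 mm wide that reaches 160 mm from the hinge, about 0.6 kg, with an almost free hinge: forward of upright it falls shut unless held.
- hood_hinge (a point): middle of the hood's hinge line, which runs along the tray's y axis: tray x = +80, y = 0, z = 55 mm
- hood_handle (a point): middle of the black round handle bar on the hood's free edge: 12 mm thick, 80 mm clear between its two stems, parallel to the hinge, 195 mm from the hinge line and 35 mm beyond the panel's edge (with the hood shut it lies 4 mm higher than the hinge); free all round, it can turn between gripping fingers
- prop_rod (a joint): angle of the prop rod about its pivot: 0 lying level with its tip towards the hinge, growing as it swings up; about 0.93 when its tip is in the socket, 0.95 at its upper stop. A stiff pivot (about 0.08 N m) holds it wherever it is left.
- rod_pivot (a point): pivot of the prop rod, which turns about the tray's y axis: tray x = -65, y = -20, z = 42 mm
- rod_grip (a point): middle of the red sleeve on the prop rod, 15 mm thick and 50 mm long, 90 mm from the pivot along the rod; fingers can straddle it from above across the tray's y axis. The tray's side wall is 70 mm to the right of the rod, the pump motor 69 mm to its left.
- rod_tip (a point): centre of the black ball tip (12 mm thick) of the steel prop rod (9 mm thick), 137 mm from the pivot
- socket_seat (a point): where the centre of the rod's ball tip sits when home: 115 mm from the hinge line along the hood's underside, 6 mm off its surface, in line with the rod (tray y = -20 mm). The socket is a yellow trough, 44 mm wide, whose two lips flare out to about 40 mm at the mouth and guide the tip in.
- loupe: bystander, to be left alone: black eye loupe, 41x41x38 mm, loose on the bench to the right of the pump; origin under its middle
- driver_yellow: bystander, to be left alone: yellow screwdriver, 16x135x16 mm, loose on the bench to the right of the pump; origin under its middle
- driver_red: bystander, to be left alone: red screwdriver, 10x105x10 mm, loose on the bench to the right of the pump; origin under its middle
- driver_blue: bystander, to be left alone: blue screwdriver, 10x105x10 mm, loose on the bench to the right of the pump; origin under its middle
- pliers: bystander, to be left alone: blue-handled pliers, 47x129x9 mm, loose on the bench to the right of the pump; origin under its middle
- abrasive_block: bystander, to be left alone: dark green abrasive block, 30x62x16 mm, loose on the bench to the right of the pump; origin under its middle
- oil_bottle_1: bystander, to be left alone: small amber bottle with a pale cap, 29x29x55 mm, standing on the bench behind and left of the pump; origin under its middle

How it is judged (in metres and radians):
At the end, for the whole second after the job is handed in: The rod's tip is in the yellow socket (ball centre within 10 mm of the seat), the hood is open at about 60 degrees (0.97 to 1.13 rad), at rest, and its weight bears on the rod (distance between rod_tip and socket_seat below 0.01 m and value of joint hood between 0.97 and 1.13 rad and contact force between prop_rod and hood above 0.4 N and velocity of joint hood between -0.05 and 0.05 rad/s); the robot touches nothing.
It fails at once if the hood is dropped (it falls forward faster than 2.5 rad/s) (velocity of joint hood below -2.5 rad/s).
It fails at once if a tool or other thing on the bench is shifted by more than 30 mm (distance of any of loupe, driver_yellow, driver_red, driver_blue, pliers, abrasive_block, oil_bottle_1 from where it was at the start of the episode above 0.03 m).
It also fails if it takes over 48 s, if anything falls off the work surface, if the arm or the gripper's body presses on something with over 40 N, if the wrist force passes 120 N, or if a joint passes its speed limit or range.

## Working session

There is one attempt and no reset: what is moved stays moved. The work goes in short steps, each a Python script; the robot and the scene stay as the last script left them, time stands still between calls to the robot, and variables do not carry over. Pictures are saved under pics/ and viewed, and the job is handed in when it is done.

```bash
ls; mkdir -p pics; python3 - <<'E'
from station import robot, fingers, vision, workorder, recognise
import cv2
for n in ("scene","side","wrist"):
    im=vision.grab_frame(n); cv2.imwrite(f"pics/{n}0.png",im[:,:,::-1])
    print(n,{k:(v.tolist() if hasattr(v,'tolist') else v) for k,v in vision.calibration(n).items()})
    for l in ("pump_base","hood","hood_handle","rod_grip","rod_tip","rod_pivot","socket_seat","prop_rod","hood_hinge"):
        try: print(l,[(r['rect'],r['p']) for r in recognise(l,n)[:2]])
        except Exception as e: print(l,e)
print(robot.current_time_s())
E
```

```text
pics
scene {'mtx': [[439.67274403115044, 0.0, 280.0819808790829], [0.0, 439.67274403115044, 209.68251353602645], [0.0, 0.0, 1.0]], 'extrinsics': [[-0.47863353882621823, -0.8780029440156962, -0.004556951882763889, 0.25679543206065497], [0.6129698996902511, -0.33786064796774995, 0.7142255138459674, -0.3545713754318856], [-0.6286317185637509, 0.33905901087359835, 0.6999008140879697, -0.8908473141078033], [0.0, 0.0, 0.0, 1.0]]}
pump_base [([179.4, 245.7, 134.8, 151.7], 0.65)]
hood [([152.8, 221.1, 80.3, 97.2], 0.72)]
hood_handle [([153.2, 221.0, 80.7, 99.4], 0.73)]
rod_grip [([195.1, 252.6, 51.9, 45.2], 0.81), ([152.4, 219.2, 77.7, 98.3], 0.5)]
rod_tip [([196.5, 254.8, 55.6, 41.6], 0.75)]
rod_pivot [([197.9, 252.8, 43.6, 44.3], 0.81), ([380.6, 203.8, 31.5, 25.6], 0.4)]
socket_seat [([151.1, 224.2, 83.6, 102.4], 0.75)]
prop_rod [([197.0, 251.3, 45.4, 40.8], 0.61)]
hood_hinge [([152.3, 220.0, 75.5, 99.4], 0.73)]
side {'mtx': [[536.6272507465623, 0.0, 281.89841272216086], [0.0, 536.6272507465623, 214.47924655907534], [0.0, 0.0, 1.0]], 'extrinsics': [[0.9962678365609304, 0.08621070051246829,
[... 677 characters left out ...]
od [([294.4, 158.6, 27.9, 25.8], 0.51)]
hood_hinge [([322.1, 148.2, 30.3, 38.8], 0.82)]
wrist {'mtx': [[351.2703911927552, 0.0, 276.74871371507743], [0.0, 351.2703911927552, 210.88293289513544], [0.0, 0.0, 1.0]], 'T_tool_cam': [[0.0003295171379586009, 0.949717611831575, 0.31310756809024165, 0.08105477619603343], [0.9999996039292686, -5.407805988306461e-05, -0.000888378787068155, 0.0006549837996930874], [-0.0008267767302391419, 0.31310773681353343, -0.9497172534958733, -0.1550856364281373], [0.0, 0.0, 0.0, 1.0]]}
pump_base [([156.0, 7.3, 33.4, 14.7], 0.55)]
hood [([120.5, 302.5, 31.6, 27.7], 0.62)]
hood_handle []
rod_grip []
rod_tip []
rod_pivot []
socket_seat []
prop_rod []
hood_hinge []
1.5
```

View pics/scene0.png

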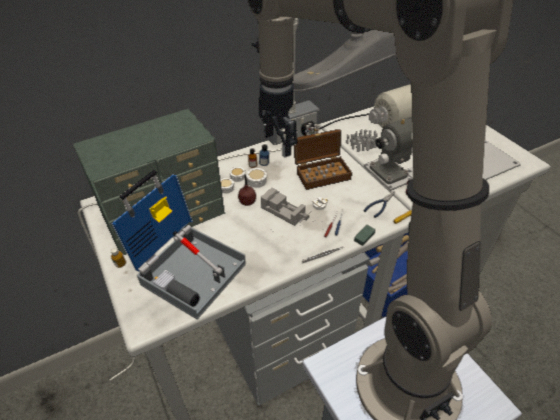

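View pics/side0.png

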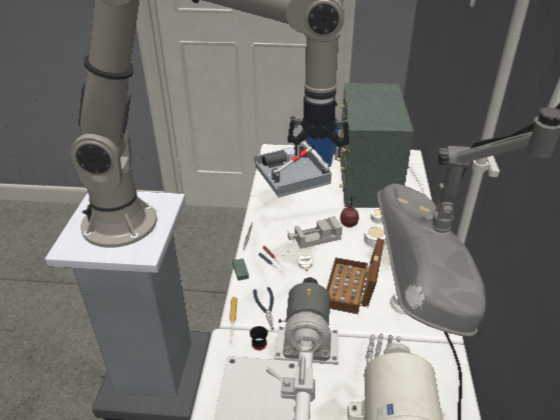

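View pics/wrist0.png

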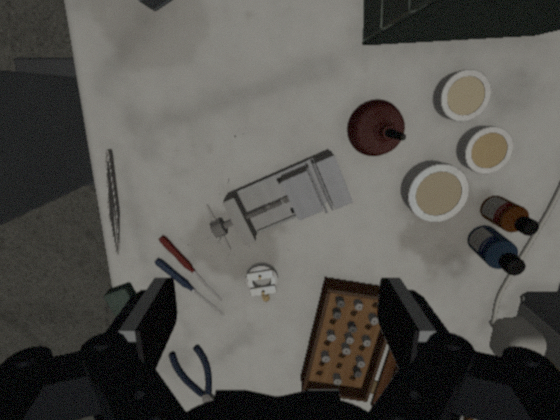

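The scene picture shows the pump around (180,240) with its blue hood thrown back. The rod's red sleeve is near (188,245) and the yellow socket near (160,209). I'll zoom in to pick points.

```bash
python3 - <<'E'
import cv2
a=cv2.imread("pics/scene0.png")[160:320,100:260]; cv2.imwrite("pics/scz.png",cv2.resize(a,(800,800),interpolation=cv2.INTER_CUBIC)[0:800])
a=cv2.resize(a,None,fx=3.75,fy=3.75,interpolation=cv2.INTER_CUBIC);cv2.imwrite("pics/scz.png",a)
a=cv2.imread("pics/side0.png")[110:210,240:360]; cv2.imwrite("pics/siz.png",cv2.resize(a,None,fx=6,fy=6,interpolation=cv2.INTER_CUBIC))
E
```

```text
(no output)
```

View pics/scz.png

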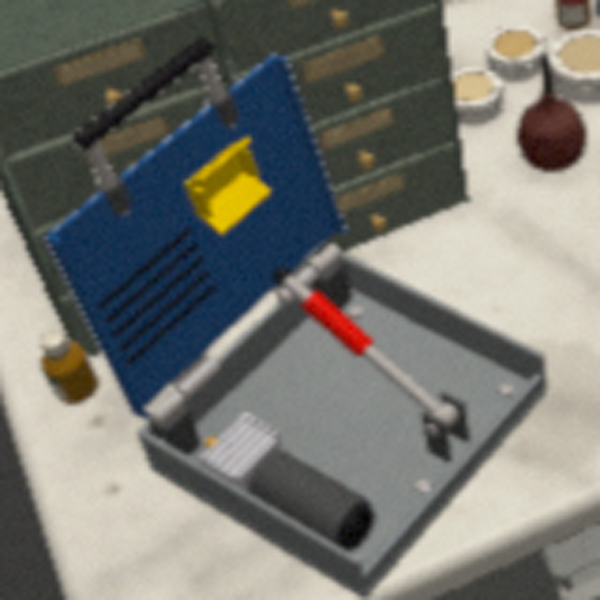

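View pics/siz.png

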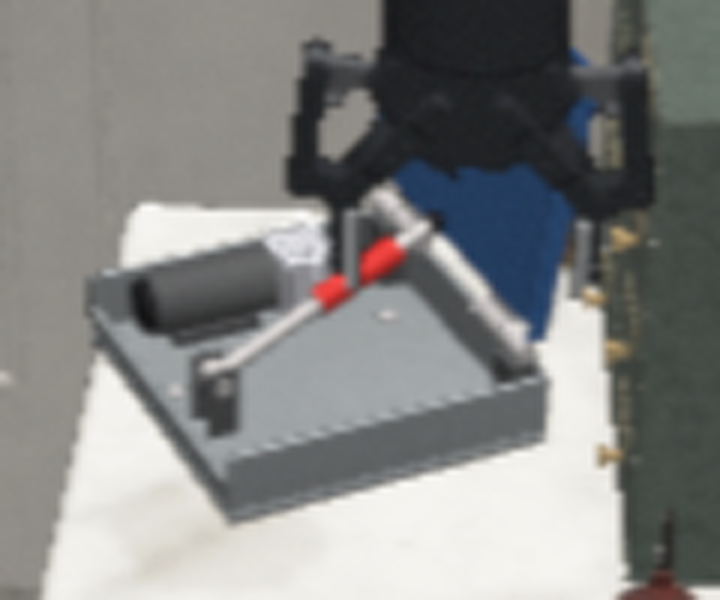

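```bash
cat > h.py <<'E'
import numpy as np, cv2
from scipy.optimize import least_squares
from scipy.spatial.transform import Rotation as R
def proj(cal,P):
    P=np.atleast_2d(P); E=np.array(cal['extrinsics']); K=np.array(cal['mtx'])
    c=(E[:3,:3]@P.T).T+E[:3,3]; c=c*[1,-1,-1]; q=(K@c.T).T
    return q[:,:2]/q[:,2:]
def T2W(p,P):
    P=np.atleast_2d(P); c,s=np.cos(p[2]),np.sin(p[2])
    return P@np.array([[c,s,0],[-s,c,0],[0,0,1]])+[p[0],p[1],0]
def rod(a,r,lat=0): return np.array([-.065+r*np.cos(a),-.02+lat,.042+r*np.sin(a)])
def hood(t,r,n=0,y=0): return np.array([.08-r*np.cos(t)+n*np.sin(t),y,.055+r*np.sin(t)+n*np.cos(t)])
E
python3 - <<'E'
from h import *
from station import vision
C={n:vision.calibration(n) for n in("scene","side")}
def model(p):
    a=p[3]; t=1.72
    S=[(-.09,-.095,0),(-.09,.095,0),(.09,.095,.045),hood(t,.195,.004),rod(a,0),rod(a,.09),rod(a,.115),rod(a,.065),hood(t,.16,0,.095),hood(t,.16,0,-.095)]
    D=[(-.09,-.095,0),(.09,-.095,0),(.09,-.095,.045),(-.09,.095,.027),rod(a,.09),rod(a,0),rod(a,.137)]
    return S,D
s=np.array([(543,392),(367,595),(143,432),(145,93),(447,412),(338,322),(308,296),(368,350),(50,235),(280,58)])/3.75+[100,160]
d=np.array([(235,520),(547,440),(547,378),(90,280),(360,273),(212,372),(433,222)])/6+[240,110]
def f(p):
    S,D=model(p); return np.r_[(proj(C['scene'],T2W(p,S))-s).ravel(),(proj(C['side'],T2W(p,D))-d).ravel()]
best=None
for y in np.arange(-3,3,.7):
    r=least_squares(f,[.55,.4,y,.1],loss='soft_l1')
    if best is None or r.cost<best.cost: best=r
print(best.x,np.degrees(best.x[2:])); print(best.fun.reshape(-1,2).round(1))
p=best.x
print(np.hypot(*p[:2]))
for n,q in dict(handle=hood(1.72,.195,.004),handle_end=hood(1.05,.195,.004),piv=rod(p[3],0),grip=rod(p[3],.09),gripup=rod(.95,.09),tip=rod(.93,.137),seat=hood(1.05,.115,-.006,-.02)).items(): print(n,q,T2W(p,q))
np.save('p.npy',p)
E
```

```text
[0.4694165  0.27856536 0.51399756 0.4288345 ] [29.44989063 24.57040672]
[[ 1.4 -0.6]
 [ 0.3  1.2]
 [-1.9 -0.9]
 [-0.1 -1.3]
 [-0.7 -0.3]
 [-0.3 -0.3]
 [-0.3  0. ]
 [-0.4 -1.1]
 [-0.6 -0.1]
 [-0.9 -2.2]
 [-1.7  1.9]
 [-0.7  0.9]
 [ 0.1 -0.9]
 [-1.8  3.5]
 [-1.   0.4]
 [-0.6  0.4]
 [-0.5  0.4]]
0.5458484344107305
handle [0.11294245 0.         0.2472389 ] [[0.56776521 0.33409489 0.2472389 ]]
handle_end [-0.01355666  0.          0.22613781] [[0.45761155 0.27190006 0.22613781]]
piv [-0.065 -0.02   0.042] [[0.42264866 0.2291916  0.042     ]]
grip [ 0.01685059 -0.02        0.079423  ] [[0.49392301 0.26943443 0.079423  ]]
gripup [-0.01264852 -0.02        0.1152074 ] [[0.46823559 0.25493084 0.1152074 ]]
tip [ 0.01690326 -0.02        0.15182193] [[0.49396887 0.26946033 0.15182193]]
seat [ 0.01757479 -0.02        0.15176824] [[0.49455363 0.2697905  0.15176824]]
```

```bash
cat >> h.py <<'E'
def rpy(M): return R.from_matrix(M).as_euler('xyz',degrees=True)
def Mrod(p,b):  # tool x ~ -X tray (camera to front), y=Y ; z leaning: (sin b,0,-cos b)
    z=np.array([np.sin(b),0,-np.cos(b)]); y=np.array([0,1.,0]); x=np.cross(y,z)
    return R.from_euler('z',p[2]).as_matrix()@np.c_[x,y,z]
def Mhan(p,b):  # tool x=+Y tray, jaws in xz plane
    z=np.array([np.sin(b),0,-np.cos(b)]); x=np.array([0,1.,0]); y=np.cross(z,x)
    return R.from_euler('z',p[2]).as_matrix()@np.c_[x,y,z]
def tcp(p,P,M,back=0.002):  # TCP so that grasp point (2mm behind TCP) is at tray point P
    return (T2W(p,P)[0]+M[:,2]*back)
def ray0(cal,uv,z=0):
    E=np.array(cal['extrinsics']);K=np.array(cal['mtx'])
    d=np.linalg.inv(K)@[uv[0],uv[1],1]*[1,-1,-1]; Rm=E[:3,:3].T; c=-Rm@E[:3,3]; d=Rm@d
    return c+d*(z-c[2])/d[2]
E
python3 - <<'E'
from h import *
from station import robot,vision
p=np.load('p.npy')
print(robot.current_tool_pos(),robot.current_eef_rot())
C=vision.calibration('scene')
for uv in [(222,212),(130,262),(118,250)]: print('cab',ray0(C,uv))
Ts=vision.calibration('side'); print('side cab corner', ray0(Ts,(349,200)), 'scene top R at x~',[ray0(C,(218,152),z) for z in(.25,.3,.35)])
for b in (0.,.2,.35,.5,.7,.93):
  M=Mrod(p,b)
  for a in(.43,.7,.94):
    g=tcp(p,rod(a,.09),M); 
    for o in(0,.12):
      q=robot.inverse_kinematics(list(g-M[:,2]*o),list(rpy(M))); print('rod',b,a,o,None if q is None else np.round(q,0))
for b in(0,.3,.5,.7):
  M=Mhan(p,b)
  for t in(1.72,1.4,1.05):
    g=tcp(p,hood(t,.195,.004),M)
    for o in(0,.08):
      q=robot.inverse_kinematics(list(g-M[:,2]*o),list(rpy(M))); print('han',b,t,o,None if q is None else np.round(q,0))
E
```

```text
[5.50004856e-01 1.54880042e-05 2.18900564e-01] [-1.79999742e+02  1.66979714e-03  9.00042608e+01]
cab [0.64013286 0.13139335 0.        ]
cab [0.58613959 0.40867315 0.        ]
cab [0.64108939 0.42564422 0.        ]
side cab corner [0.65069374 0.16174488 0.        ] scene top R at x~ [array([0.58555253, 0.13873099, 0.25      ]), array([0.52142681, 0.16015018, 0.3       ]), array([0.4573011 , 0.18156937, 0.35      ])]
rod 0.0 0.43 0 [-13.  28. -24.  95.  13.  60.  78.]
rod 0.0 0.43 0.12 [-12.  22. -25.  86.   9.  74.  81.]
rod 0.0 0.7 0 [-12.  25. -24.  96.  12.  61.  79.]
rod 0.0 0.7 0.12 [-12.  20. -25.  86.   8.  76.  82.]
rod 0.0 0.94 0 [-12.  23. -25.  97.  10.  62.  80.]
rod 0.0 0.94 0.12 [-11.  17. -25.  87.   7.  77.  83.]
rod 0.2 0.43 0 [-12.  21. -24. 107.  13.  43.  78.]
rod 0.2 0.43 0.12 [-11.  10. -23. 102.   6.  58.  84.]
rod 0.2 0.7 0 [-11.  18. -24. 108.  11.  45.  80.]
rod 0.2 0.7 0.12 [-11.   8. -22. 101.   4.  60.  85.]
rod 0.2 0.94 0 [-11.  15. -23. 109.   9.  46.  81.]
rod 0.2 0.94 0.12 [-10.   5. -22. 102.   3.  62.  87.]
rod 0.35 0.43 0 [-12.  16. -22. 116.  14.  
[... 1584 characters left out ...]
 0 [-19.   4. -15. 106.   3.  54.  -6.]
han 0.3 1.05 0.08 [-18.  -1. -15. 100.   1.  64.  -4.]
han 0.5 1.72 0 [-21.  11. -14.  99.   7.  42.  -9.]
han 0.5 1.72 0.08 [-19.   4. -15.  96.   4.  51.  -6.]
han 0.5 1.4 0 [-18.   4. -16. 107.   5.  41.  -7.]
han 0.5 1.4 0.08 [-17.  -4. -16. 104.   1.  51.  -4.]
han 0.5 1.05 0 [-15.  -3. -18. 117.   1.  38.  -5.]
han 0.5 1.05 0.08 [-15. -11. -16. 113.  -3.  49.  -1.]
han 0.7 1.72 0 [-17.   6. -17. 111.  11.  24. -13.]
han 0.7 1.72 0.08 [-15.  -4. -18. 111.   2.  32.  -5.]
han 0.7 1.4 0 [-14.  -2. -20. 118.   5.  23.  -8.]
han 0.7 1.4 0.08 [-14. -12. -17. 118.  -3.  34.  -0.]
han 0.7 1.05 0 [-13.  -9. -19. 128.  -1.  21.  -3.]
han 0.7 1.05 0.08 None
```

```bash
cat > snap.py <<'E'
from h import *
from station import robot,vision
def snap(name):
    pos=np.array(robot.current_tool_pos()); M=R.from_euler('xyz',robot.current_eef_rot(),degrees=True).as_matrix()
    im=vision.grab_frame('wrist'); cv2.imwrite(f'pics/{name}.png',im[:,:,::-1])
    c=vision.calibration('wrist'); T=np.eye(4);T[:3,:3]=M;T[:3,3]=pos
    E=np.linalg.inv(T@np.array(c['T_tool_cam'])); np.savez(f'pics/{name}.npz',mtx=np.array(c['mtx']),extrinsics=E)
    return im
E
python3 - <<'E'
from snap import *
p=np.load('p.npy'); b=.25; M=Mrod(p,b)
robot.line_to([.48,.06,.30],velocity=.25)
g=tcp(p,rod(.43,.09),M)-M[:,2]*.15
robot.move_to(list(g),list(rpy(M)))
print(robot.current_tool_pos(),g,robot.current_time_s())
snap('w1')
# overlay
im=cv2.imread('pics/w1.png'); C=np.load('pics/w1.npz')
a=p[3]
pts=[(-.09,-.095,0.045),(-.09,.095,.027),(.09,.095,.045),(.09,-.095,.045),hood(1.72,.195,.004),rod(a,0),rod(a,.09),rod(a,.137),hood(1.72,.16,0,.095),hood(1.72,.16,0,-.095)]
for uv in proj(C,T2W(p,pts)): 
    if abs(uv).max()<5000: cv2.circle(im,tuple(int(v) for v in uv),3,(0,255,0),1)
cv2.imwrite('pics/w1o.png',im)
E
```

```text
[0.46260789 0.25037966 0.22240447] [0.46200046 0.25141037 0.22291741] 3.625
```

View pics/w1o.png

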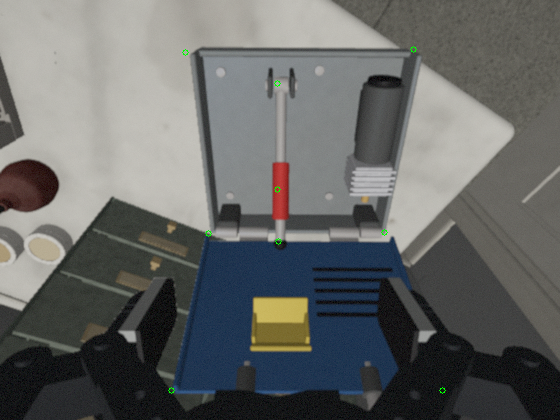

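```bash
python3 - <<'E'
from h import *
from station import vision
C={n:vision.calibration(n) for n in("scene","side")}; W=np.load('pics/w1.npz')
def model(p):
    a=p[3]; t=1.72
    S=[(-.09,-.095,0),(-.09,.095,0),(.09,.095,.045),hood(t,.195,.004),rod(a,0),rod(a,.09),rod(a,.115),rod(a,.065),hood(t,.16,0,.095),hood(t,.16,0,-.095)]
    D=[(-.09,-.095,0),(.09,-.095,0),(.09,-.095,.045),rod(a,.09),rod(a,0),rod(a,.137)]
    V=[rod(a,0),rod(a,.115),rod(a,.065),rod(a,.137),hood(t,.16,0,-.095)]
    return S,D,V
s=np.array([(543,392),(367,595),(143,432),(145,93),(447,412),(338,322),(308,296),(368,350),(50,235),(280,58)])/3.75+[100,160]
d=np.array([(235,520),(547,440),(547,378),(360,273),(212,372),(433,222)])/6+[240,110]
w=np.array([(281,86),(281,218),(281,163),(280,244),(176,390)])
def f(p,wr=1):
    S,D,V=model(p); return np.r_[.6*(proj(C['scene'],T2W(p,S))-s).ravel(),.6*(proj(C['side'],T2W(p,D))-d).ravel(),(proj(W,T2W(p,V))-w).ravel()]
r=least_squares(f,np.load('p.npy'),loss='soft_l1'); p=r.x
print(p,np.degrees(p[2])); print(r.fun[-10:].reshape(-1,2).round(1)); 
np.save('p.npy',p)
E
```

```text
[0.46932676 0.28128458 0.51375549 0.44872305] 29.4360212583365
[[-0.3 -0.5]
 [-0.3  0.6]
 [-0.3 -0.8]
 [ 0.7 -1.2]
 [-0.7  1.9]]
```

```bash
python3 - <<'E'
from snap import *
from station import fingers
p=np.load('p.npy'); b=.25; M=Mrod(p,b); o=list(rpy(M)); a=p[3]
fingers.gripper_to(.6)
robot.line_to(list(tcp(p,rod(a,.09),M)),o,velocity=.12,f_stop=8)
fingers.gripper_to(0.,30)
print('gap',robot.current_finger_gap(),robot.current_tool_pos(),robot.current_contact_force())
for a2 in np.linspace(a,.955,7)[1:]:
    robot.line_to(list(tcp(p,rod(a2,.09),M)),o,velocity=.08)
    print(round(a2,2),robot.current_tool_pos(),np.round(robot.current_contact_force(),1))
print(robot.current_time_s(),robot.current_finger_gap())
snap('w2')
cv2.imwrite('pics/s2.png',cv2.resize(vision.grab_frame('scene')[160:320,100:260,::-1],None,fx=3.75,fy=3.75,interpolation=cv2.INTER_CUBIC))
E
```

```text
gap 0.000399131655734046 [0.49373211 0.27199493 0.07924254] [0.01497874 0.02153755 0.47435385]
0.53 [0.49070008 0.27048797 0.08650811] [-1.4  0.3  0.5]
0.62 [0.48703506 0.26834902 0.0928029 ] [-0.4 -0.7 -0.9]
0.7 [0.48294535 0.26600565 0.09857571] [0.4 0.3 0.4]
0.79 [0.47845813 0.26345384 0.10407068] [-0.3 -0.2  0.4]
0.87 [0.4735609  0.26069098 0.10917426] [ 0.  -0.6 -0.8]
0.96 [0.4682754  0.25770953 0.11377108] [ 0.2  0.1 -0.4]
7.5333 -0.0023589510856207164
```

View pics/w2.png

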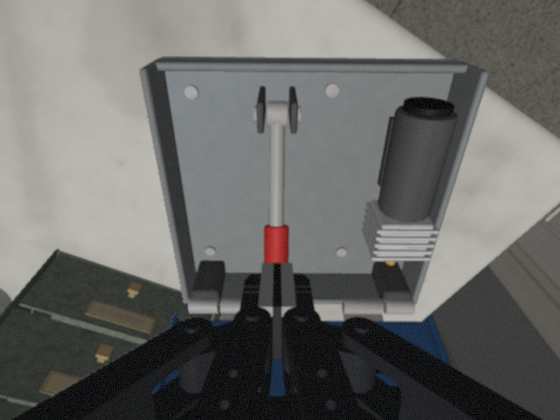

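View pics/s2.png

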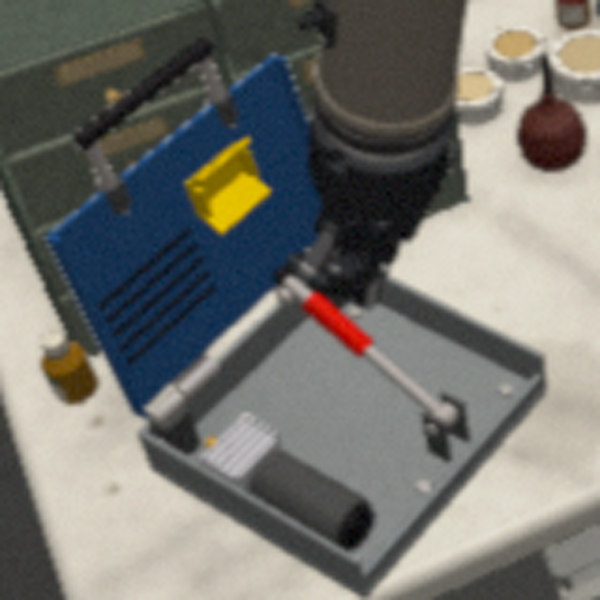

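The gripper closed on nothing (gap about 0) and the rod has not moved. The fingers passed above the sleeve, so the rod must lie lower than my fit says. I'll check its angle again.

```bash
python3 - <<'E'
from h import *
from station import vision
p=np.load('p.npy'); C={n:vision.calibration(n) for n in("scene","side")}; C['w1']=np.load('pics/w1.npz'); C['w2']=np.load('pics/w2.npz')
for a in(0,.15,.3,.45):
    P=T2W(p,[rod(a,0),rod(a,.065),rod(a,.09),rod(a,.115),rod(a,.137)])
    print(a); 
    for n in C:
        q=proj(C[n],P)
        if n=='scene': q=(q-[100,160])*3.75
        if n=='side': q=(q-[240,110])*6
        print(n,q.round(0).astype(int).tolist())
for n in('w1','w2'):
  print(n,proj(C[n],T2W(p,[(-.09,-.095,.027),(-.09,-.095,.045),(-.09,.095,.027),(-.09,.095,.045),(.08,0,.055),(.09,-.095,.045),(.09,.095,.045)])).round(0).tolist())
E
```

```text
0
scene [[441, 413], [361, 371], [332, 355], [303, 340], [278, 326]]
side [[209, 371], [324, 342], [367, 331], [410, 320], [448, 311]]
w1 [[281, 85], [280, 156], [280, 179], [280, 201], [280, 219]]
w2 [[277, 115], [277, 209], [277, 238], [277, 265], [277, 286]]
0.15
scene [[441, 413], [360, 362], [330, 342], [300, 323], [274, 307]]
side [[209, 371], [323, 327], [366, 310], [409, 293], [447, 278]]
w1 [[281, 85], [280, 159], [280, 185], [280, 209], [280, 229]]
w2 [[277, 115], [276, 216], [276, 249], [276, 279], [276, 304]]
0.3
scene [[441, 413], [361, 354], [330, 331], [300, 309], [274, 289]]
side [[209, 371], [319, 312], [361, 289], [403, 267], [440, 247]]
w1 [[281, 85], [281, 162], [281, 189], [281, 215], [281, 237]]
w2 [[277, 115], [276, 221], [276, 258], [276, 293], [276, 322]]
0.45
scene [[441, 413], [363, 347], [333, 321], [304, 296], [278, 274]]
side [[209, 371], [313, 298], [353, 270], [393, 242], [428, 218]]
w1 [[281, 85], [281, 162], [281, 191], [281, 219], [281, 243]]
w2 [[277, 115], [276, 225], [276, 265], [276, 305], [276, 338]]
w1 [[193.0, 51.0], [188.0, 55.0], [416.0, 51.0], [423.0, 54.0], [299.0, 232.0], [211.0, 234.0], [386.0, 234.0]]
w2 [[147.0, 64.0], [136.0, 70.0], [475.0, 64.0], [491.0, 70.0], [302.0, 305.0], [184.0, 305.0], [418.0, 305.0]]
```

```bash
python3 - <<'E'
from h import *
from station import robot
p=np.load('p.npy'); W=np.load('pics/w2.npz'); M=Mrod(p,.25)
t=np.array(robot.current_tool_pos()); print(t, robot.current_eef_rot(), rpy(M), robot.tip_reach, robot.current_joint_positions())
for d in(-.06,0,.017,.03): print(d,proj(W,t+M[:,2]*d))
for y in(-.011,.011): print(proj(W,t+M[:,2]*.017+M[:,0]*y))
im=cv2.imread('pics/w2.png')[200:420,170:390]; cv2.imwrite('pics/w2z.png',cv2.resize(im,None,fx=2.7,fy=2.7,interpolation=cv2.INTER_CUBIC))
E
```

```text
[0.46833817 0.25777552 0.1135378 ] [ 179.9983254    14.33596029 -150.56623775] [-180.           14.32394488 -150.56397874] 0.017 [-15.75933031  12.44610458 -17.38262365 112.00946145   6.5891123
  41.93037943  82.78284887]
-0.06 [[276.16676718 350.26577529]]
0 [[276.39240573 265.7031785 ]]
0.017 [[276.43153606 251.03829764]]
0.03 [[276.45721464 241.41473241]]
[[276.42926645 269.42989458]]
[[276.4338906  231.95854815]]
```

View pics/w2z.png

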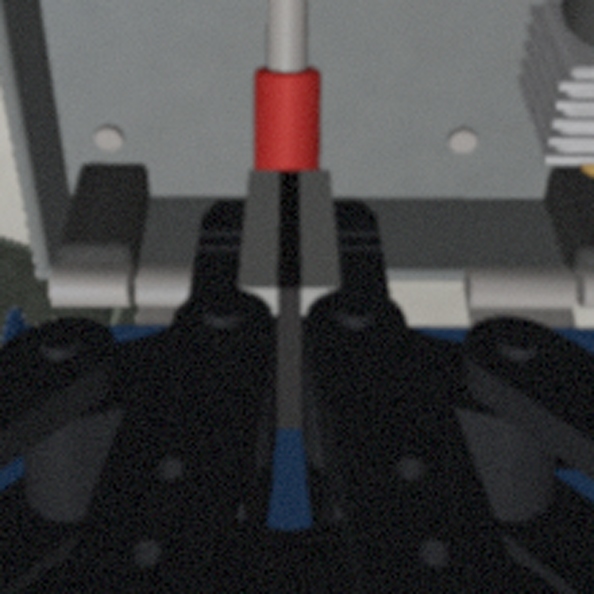

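```bash
python3 - <<'E'
from h import *
from station import robot,vision
p=np.load('p.npy'); M=Mrod(p,.25); t=np.array(robot.current_tool_pos())
for n,(x0,y0) in dict(side=(240,90),scene=(120,140)).items():
    im=vision.grab_frame(n)[:,:,::-1]; C=vision.calibration(n)
    z=cv2.resize(im[y0:y0+100,x0:x0+100],None,fx=6,fy=6,interpolation=cv2.INTER_CUBIC)
    for d,c in((0,(0,255,0)),(.017,(0,0,255)),(-.056,(255,255,0))):
        u=((proj(C,t+M[:,2]*d)[0]-[x0,y0]+.5)*6).astype(int); cv2.circle(z,tuple(int(v) for v in u),4,c,1)
    cv2.imwrite(f'pics/{n}3.png',z)
E
```

```text
(no output)
```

View pics/side3.png

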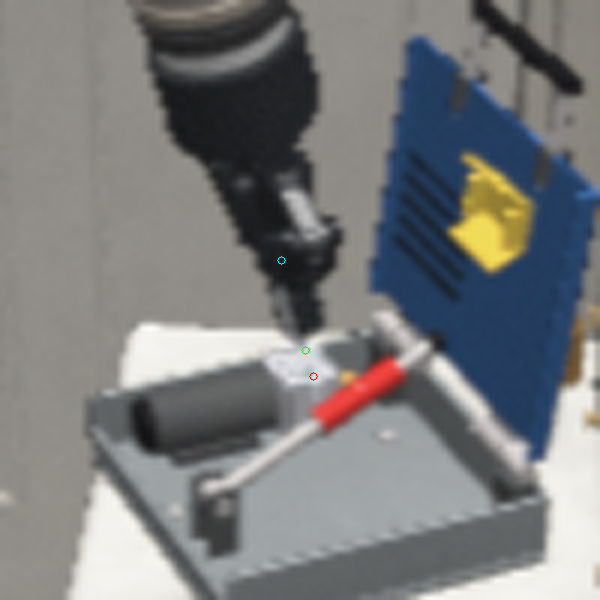

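View pics/scene3.png

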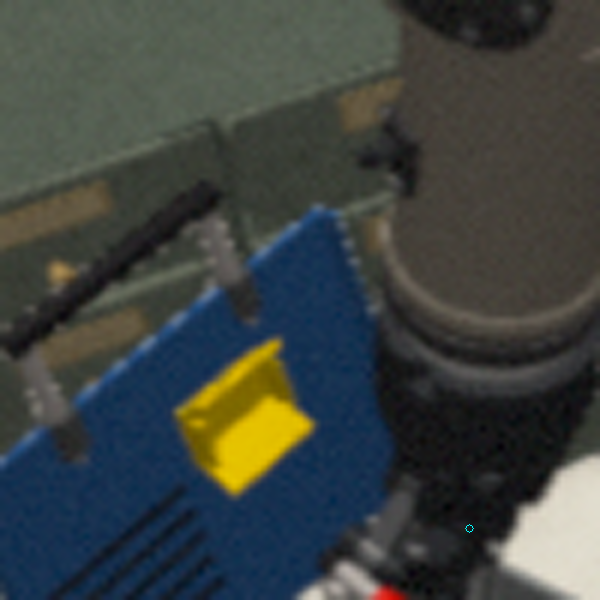

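The side view shows the fingertips ending near (303,337). That is about 25 mm short of the stated tip point at (313,376), and the wrist view shows the same shortfall. It explains the miss, so I'll go about 27 mm deeper. If I'm wrong, the fingertips still clear the tray floor.

```bash
python3 - <<'E'
from snap import *
from station import fingers
p=np.load('p.npy'); b=.25; M=Mrod(p,b); o=list(rpy(M)); a=p[3]
robot.line_to(list(tcp(p,rod(a,.09),M)-M[:,2]*.05),o,velocity=.15)
fingers.gripper_to(.6)
print(robot.line_to(list(tcp(p,rod(a,.09),M,.029)),o,velocity=.12,f_stop=6))
print(robot.current_tool_pos(),np.round(robot.current_contact_force(),1))
fingers.gripper_to(0.,30)
print('gap',robot.current_finger_gap(),robot.current_tool_pos(),np.round(robot.current_contact_force(),1),robot.current_time_s())
snap('w4')
x0,y0=240,90
im=vision.grab_frame('side')[:,:,::-1]
cv2.imwrite('pics/side4.png',cv2.resize(im[y0:y0+100,x0:x0+100],None,fx=6,fy=6,interpolation=cv2.INTER_CUBIC))
E
```

```text
False
[0.49980685 0.27568041 0.05350002] [ 0.2  0.5 -0.2]
gap 0.16116626697967126 [0.50030287 0.27507525 0.05366449] [-0.5 -0.5  0.8] 9.775
```

View pics/w4.png

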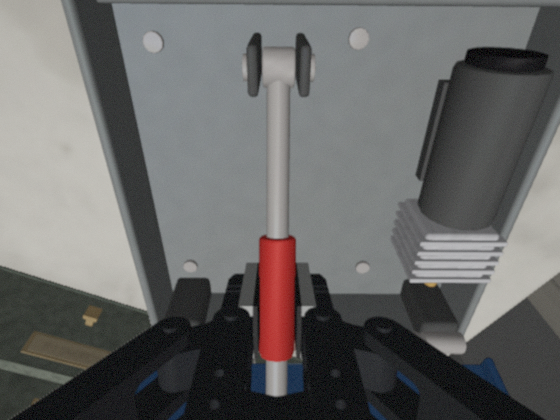

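View pics/side4.png

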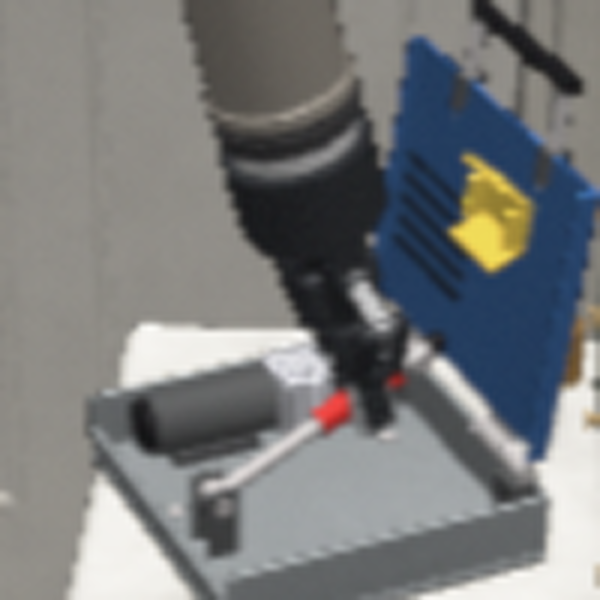

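```bash
python3 - <<'E'
from snap import *
from station import fingers
p=np.load('p.npy'); b=.25; M=Mrod(p,b); o=list(rpy(M)); a=p[3]
for a2 in list(np.linspace(a,.955,6)[1:]):
    s=robot.line_to(list(tcp(p,rod(a2,.09),M,.029)),o,velocity=.08,f_stop=15)
    print(round(a2,2),s,np.round(robot.current_contact_force(),1))
    if s: break
print(robot.current_time_s(),robot.current_finger_gap())
snap('w5')
x0,y0=240,90
im=vision.grab_frame('side')[:,:,::-1]
cv2.imwrite('pics/side5.png',cv2.resize(im[y0:y0+100,x0:x0+100],None,fx=6,fy=6,interpolation=cv2.INTER_CUBIC))
E
```

```text
0.55 False [ 2.3 -1.2 -1. ]
0.65 False [ 2.5 -0.9 -1.4]
0.75 False [ 1.9 -2.  -1.1]
0.85 False [ 2.3 -3.  -1.5]
0.96 False [ 1.8 -3.7 -2.4]
11.2083 0.16170758445121278
```

View pics/w5.png

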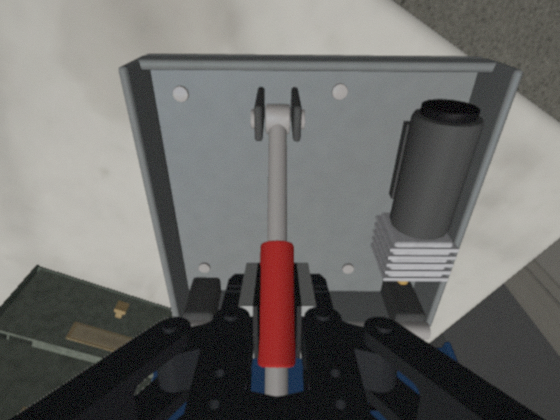

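View pics/side5.png

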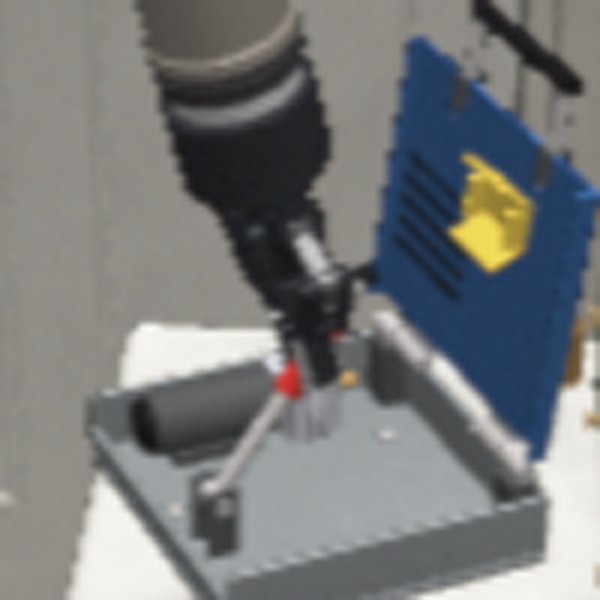

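```bash
python3 - <<'E'
from snap import *
from station import fingers
p=np.load('p.npy'); b=.25; M=Mrod(p,b); o=list(rpy(M))
fingers.gripper_to(.6)
g=tcp(p,rod(.955,.09),M,.029)
robot.line_to(list(g-M[:,2]*.16),o,velocity=.2)
print(robot.current_time_s())
snap('w6')
C=vision.calibration('side'); D=np.load('pics/w6.npz')
im=vision.grab_frame('side')[:,:,::-1]; x0,y0=240,90
cv2.imwrite('pics/side6.png',cv2.resize(im[y0:y0+100,x0:x0+100],None,fx=6,fy=6,interpolation=cv2.INTER_CUBIC))
for a in(.85,.9,.95):
    P=T2W(p,[rod(a,r) for r in(0,.065,.115,.137)])
    print(a,((proj(C,P)-[x0,y0])*6).round(0).tolist(),proj(D,P).round(0).tolist())
E
```

```text
12.7083
0.85 [[209.0, 491.0], [285.0, 391.0], [345.0, 312.0], [372.0, 277.0]] [[277.0, 109.0], [277.0, 173.0], [277.0, 228.0], [277.0, 254.0]]
0.9 [[209.0, 491.0], [281.0, 388.0], [337.0, 307.0], [363.0, 271.0]] [[277.0, 109.0], [277.0, 172.0], [277.0, 226.0], [277.0, 252.0]]
0.95 [[209.0, 491.0], [276.0, 386.0], [329.0, 303.0], [353.0, 266.0]] [[277.0, 109.0], [277.0, 170.0], [277.0, 224.0], [277.0, 250.0]]
```

View pics/w6.png

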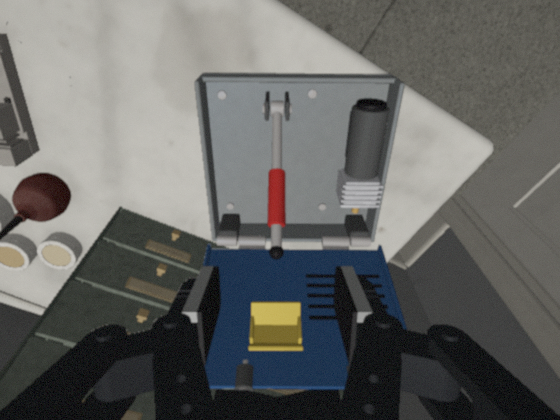

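View pics/side6.png

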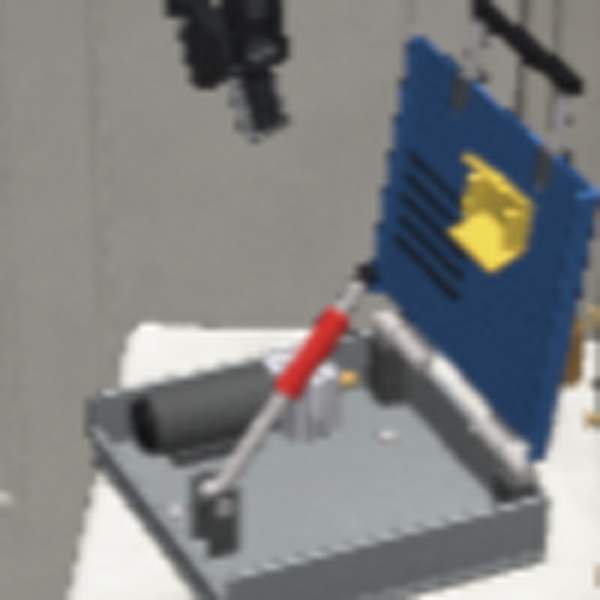

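The rod tip is at (367,272) in the side crop, which puts the rod at about 0.88 rad. That is well inside the socket mouth's capture range. Next I'll go to a pre-grasp pose at the handle.

```bash
python3 - <<'E'
from snap import *
from station import fingers
p=np.load('p.npy'); b=.3; M=Mhan(p,b); o=list(rpy(M)); P=hood(1.72,.195,.004)
g=tcp(p,P,M,.029)
t=np.array(robot.current_tool_pos()); robot.line_to(list(t+[0,0,.08]),velocity=.2)
robot.move_to(list(g-M[:,2]*.11+[0,0,.02]),o)
fingers.gripper_to(.5)
print(robot.current_tool_pos(),robot.current_time_s())
snap('w7'); C=vision.calibration('side'); D=np.load('pics/w7.npz')
im=vision.grab_frame('side')[:,:,::-1]; x0,y0=270,50
z=cv2.resize(im[y0:y0+100,x0:x0+100],None,fx=6,fy=6,interpolation=cv2.INTER_CUBIC)
w=cv2.imread('pics/w7.png')
Q=T2W(p,[hood(1.72,.195,.004,y) for y in(-.04,0,.04)]+[hood(1.72,.16,0,-.095),hood(1.72,.16,0,.095)])
for u in proj(C,Q): cv2.circle(z,tuple(int(v) for v in (u-[x0,y0]+.5)*6),5,(0,255,0),1)
for u in proj(D,Q): cv2.circle(w,tuple(int(v) for v in u),4,(0,255,0),1)
t=np.array(robot.current_tool_pos())
for d in(-.029,-.01): 
  u=proj(C,t+M[:,2]*d)[0]; cv2.circle(z,tuple(int(v) for v in (u-[x0,y0]+.5)*6),4,(0,0,255),1)
cv2.imwrite('pics/side7.png',z); cv2.imwrite('pics/w7o.png',w)
E
```

```text
[0.54677038 0.3248571  0.34477599] 15.075
```

View pics/w7o.png

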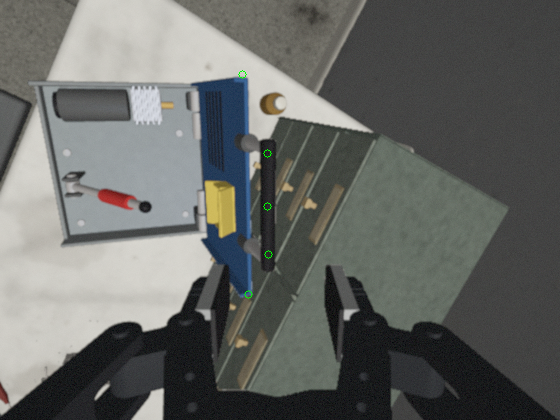

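View pics/side7.png

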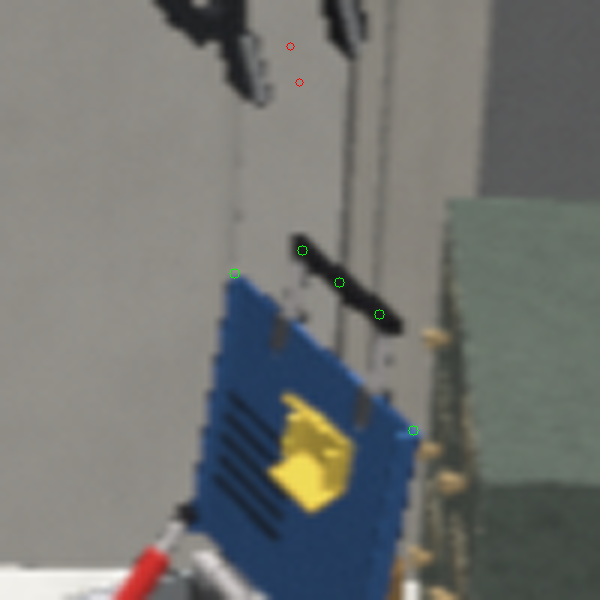

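```bash
python3 - <<'E'
from h import *
from station import vision
C=vision.calibration('side'); D=np.load('pics/w7.npz'); p=np.load('p.npy')
r=least_squares(lambda X:np.r_[(proj(C,X)[0]-(345,85)),(proj(D,X)[0]-(375,137))],[.65,.4,.25]); print(r.x,r.fun)
print('handle',T2W(p,hood(1.72,.195,.004)))
for z in(.25,.3): print(ray0(D,(375,137),z),ray0(D,(340,195),z),ray0(D,(300,290),z))
for o in(.02,-.02):
  M=Mhan(p,.3);print(tcp(p,hood(1.72,.195,.004),M,.029)+M[:,1]*.04-M[:,2]*.085)
E
```

```text
[0.62196325 0.42340184 0.24520048] [-0.63913309  0.40778567  0.18771653  0.05749451]
handle [[0.56768891 0.3367903  0.2472389 ]]
[0.61880513 0.42238448 0.25      ] [0.61691582 0.37004275 0.25      ] [0.62838027 0.28409805 0.25      ]
[0.58775679 0.41222358 0.3       ] [0.58625636 0.37065529 0.3       ] [0.59536109 0.30240049 0.3       ]
[0.58655648 0.34743726 0.31255855]
[0.58655648 0.34743726 0.31255855]
```

The predicted handle points fall on the black bar in both views. The cabinet top is at about z=0.245 and its face at x≈0.62, so the fingers clear it by 15 mm or more. Now I'll grasp the bar.

```bash
python3 - <<'E'
from snap import *
from station import fingers
p=np.load('p.npy'); b=.3; M=Mhan(p,b); o=list(rpy(M)); P=hood(1.72,.195,.004)
g=tcp(p,P,M,.029)
fingers.gripper_to(.42)
robot.line_to(list(g-M[:,2]*.05),o,velocity=.2)
print(robot.line_to(list(g),o,velocity=.08,f_stop=6),np.round(robot.current_contact_force(),1))
fingers.gripper_to(0.,40)
print('gap',robot.current_finger_gap()*85,robot.current_tool_pos(),g,np.round(robot.current_contact_force(),1),robot.current_time_s())
snap('w8'); im=vision.grab_frame('side')[:,:,::-1]; x0,y0=270,50
z=cv2.resize(im[y0:y0+100,x0:x0+100],None,fx=6,fy=6,interpolation=cv2.INTER_CUBIC)
cv2.imwrite('pics/side8.png',z)
E
```

```text
False [-0.2 -0.3 -0.5]
gap 10.250223047861406 [0.57400412 0.34045969 0.21992594] [0.57515264 0.34100208 0.21953414] [-4.3 -2.6  2.2] 17.0833
```

View pics/side8.png

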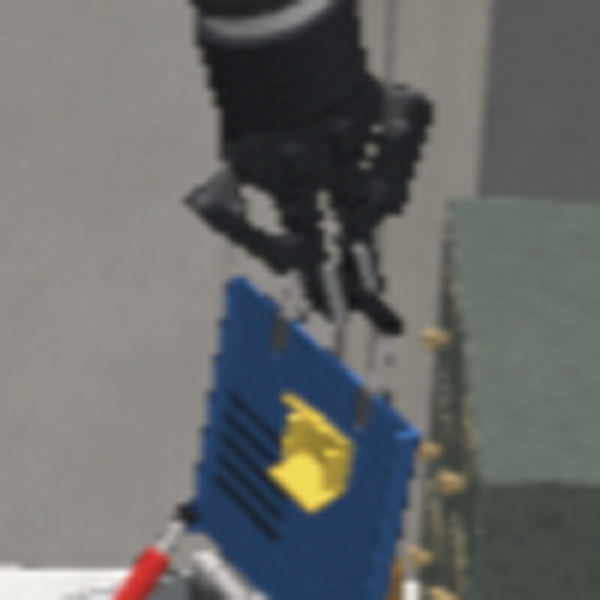

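View pics/w8.png

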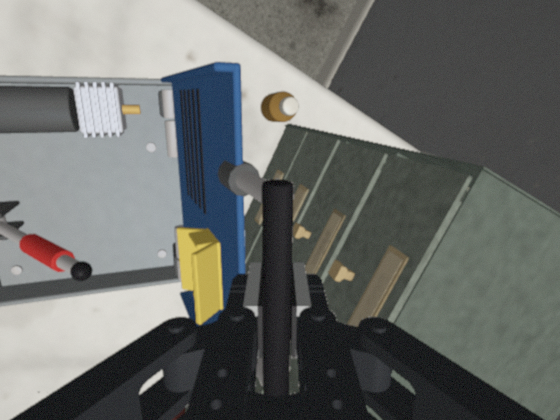

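```bash
python3 - <<'E'
from snap import *
p=np.load('p.npy'); b=.3; M=Mhan(p,b); o=list(rpy(M))
for t in np.arange(1.65,1.14,-.1):
    s=robot.line_to(list(tcp(p,hood(t,.195,.004),M,.029)),o,velocity=.08,f_stop=20)
    print(round(t,2),s,np.round(robot.current_contact_force(),1),robot.current_finger_gap()*85)
    if s: break
print(robot.current_time_s())
snap('w9'); im=vision.grab_frame('side')[:,:,::-1]; x0,y0=230,80
cv2.imwrite('pics/side9.png',cv2.resize(im[y0:y0+100,x0:x0+100],None,fx=6,fy=6,interpolation=cv2.INTER_CUBIC))
E
```

```text
1.65 False [ 0.8  1.2 -2.6] 10.426815785570719
1.55 False [-1.   1.4  2.6] 10.162717574814973
1.45 False [-0.8  1.9  5.1] 10.39595636308673
1.35 False [-2.1  1.4  5.6] 10.579009853965346
1.25 False [-2.9  0.6  5.4] 10.396937206002773
1.15 False [-2.1  1.9  3.3] 10.512181996530028
19.4583
```

View pics/side9.png

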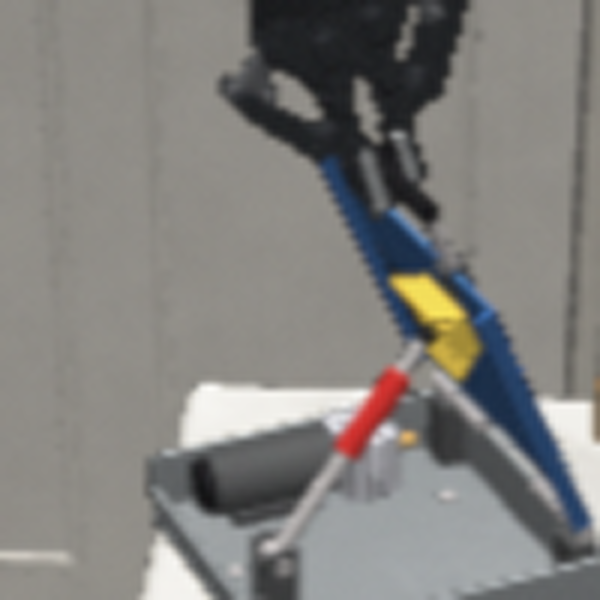

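View pics/w9.png

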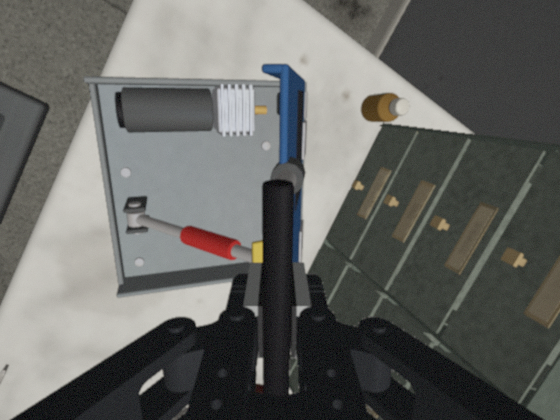

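```bash
python3 - <<'E'
from snap import *
p=np.load('p.npy'); b=.3; M=Mhan(p,b); o=list(rpy(M))
for t in np.arange(1.13,1.0,-.02):
    s=robot.line_to(list(tcp(p,hood(t,.195,.004),M,.029)),o,velocity=.04,f_stop=8)
    print(round(t,2),s,np.round(robot.current_contact_force(),1),np.round(robot.current_tool_pos(),4))
    if s: break
print(robot.current_time_s())
snap('w10'); im=vision.grab_frame('side')[:,:,::-1]; x0,y0=230,80
cv2.imwrite('pics/side10.png',cv2.resize(im[y0:y0+100,x0:x0+100],None,fx=6,fy=6,interpolation=cv2.INTER_CUBIC))
E
```

```text
1.13 False [-4.   4.9  1.2] [0.4765 0.2864 0.205 ]
1.11 False [-3.2  4.3  0.9] [0.4737 0.2848 0.2035]
1.09 False [-3.1  4.1  0.3] [0.4701 0.2828 0.2013]
1.07 False [-2.9  3.5  1.2] [0.4672 0.2812 0.1996]
1.05 False [-1.9  4.7  0.3] [0.4646 0.2797 0.1979]
1.03 False [0.7 5.9 1.4] [0.4635 0.2791 0.1976]
1.01 False [ 5.9  8.8 -0.4] [0.4633 0.279  0.1974]
21.3083
```

View pics/side10.png

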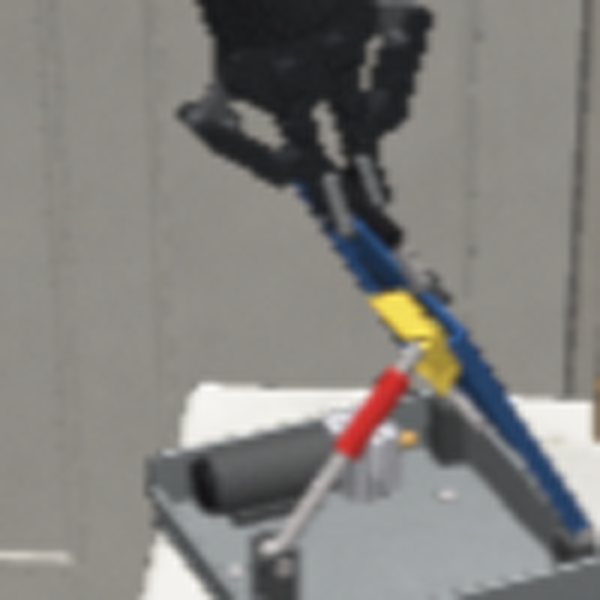

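Travel is blocked at about 1.04 rad with an opposing force, and the picture shows the tip inside the yellow trough. I'll relieve the push and then release.

```bash
python3 - <<'E'
from snap import *
from station import fingers
p=np.load('p.npy'); b=.3; M=Mhan(p,b); o=list(rpy(M))
robot.line_to(list(tcp(p,hood(1.038,.195,.004),M,.029)),o,velocity=.02)
print(np.round(robot.current_contact_force(),1),np.round(robot.current_tool_pos(),4))
fingers.gripper_to(.22); print(np.round(robot.current_contact_force(),1))
fingers.gripper_to(.42); print(np.round(robot.current_contact_force(),1),np.round(robot.current_tool_pos(),4))
im=vision.grab_frame('side')[:,:,::-1]; x0,y0=230,80
cv2.imwrite('pics/side11.png',cv2.resize(im[y0:y0+100,x0:x0+100],None,fx=6,fy=6,interpolation=cv2.INTER_CUBIC))
snap('w11')
print(robot.current_time_s())
E
```

```text
[-1.7  4.8  1.4] [0.4637 0.2792 0.1977]
[ 0.4  0.1 -0.3]
[1.1 0.2 0.5] [0.4633 0.2774 0.1972]
22.4917
```

View pics/side11.png

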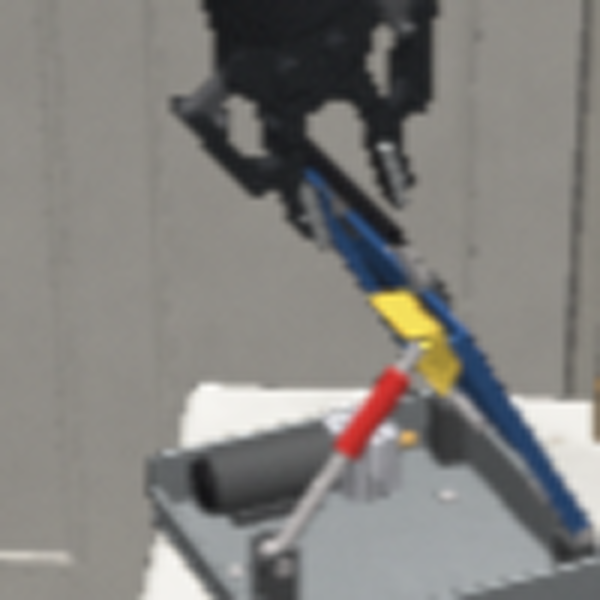

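View pics/w11.png

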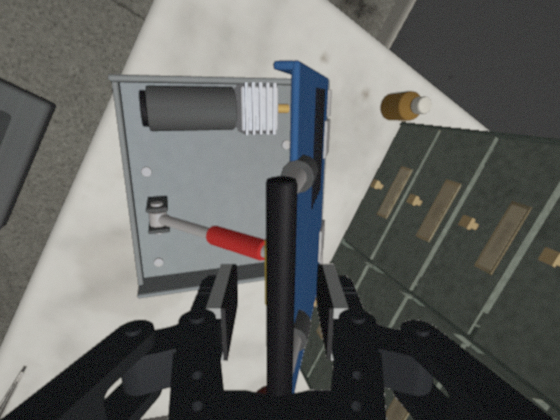

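The rod is holding the hood by itself, and the bar sits free between the open fingers. Retreating along the tool axis.

```bash
python3 - <<'E'
from snap import *
p=np.load('p.npy'); b=.3; M=Mhan(p,b); o=list(rpy(M))
t=np.array(robot.current_tool_pos())
robot.line_to(list(t-M[:,2]*.12),o,velocity=.1,f_stop=8)
print(np.round(robot.current_contact_force(),1),np.round(robot.current_tool_pos(),4))
robot.pause(1)
snap('w12'); C=vision.calibration('side'); D=np.load('pics/w12.npz')
im=vision.grab_frame('side')[:,:,::-1]; x0,y0=230,80
z=cv2.resize(im[y0:y0+100,x0:x0+100],None,fx=6,fy=6,interpolation=cv2.INTER_CUBIC)
w=cv2.imread('pics/w12.png')
for th,c in((.97,(0,0,255)),(1.05,(0,255,0)),(1.13,(255,0,255))):
  Q=T2W(p,[hood(th,.195,.004,y) for y in(-.04,.04)]+[hood(th,.16,0,-.095),hood(th,.16,0,.095)])
  for u in proj(C,Q): cv2.circle(z,tuple(int(v) for v in (u-[x0,y0]+.5)*6),5,c,1)
  for u in proj(D,Q): cv2.circle(w,tuple(int(v) for v in u),4,c,1)
cv2.imwrite('pics/side12.png',z);cv2.imwrite('pics/w12o.png',w)
print(robot.current_time_s())
E
```

```text
[-1.   0.3 -0.2] [0.4321 0.26   0.311 ]
24.9417
```

View pics/side12.png

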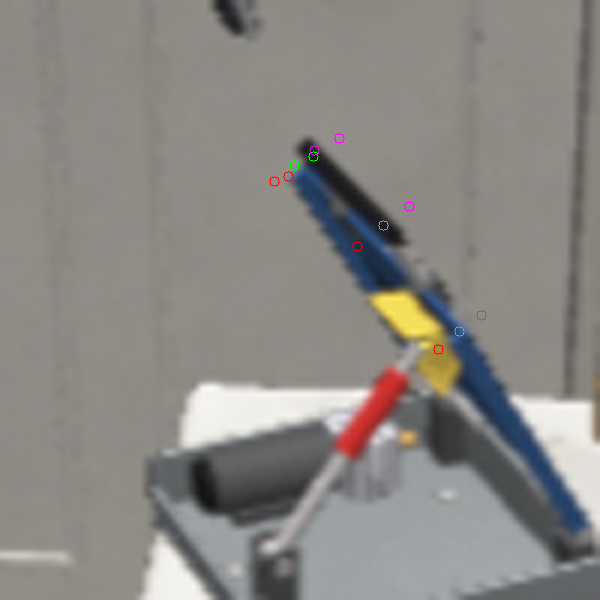

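View pics/w12o.png

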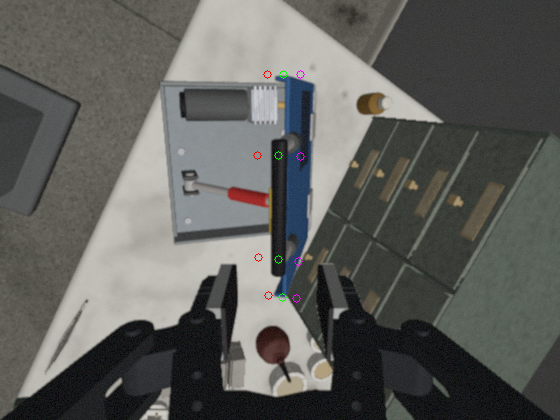

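The hood matches the 1.05 rad markers in both views. The tip is in the trough, and nothing moved during a 1 s wait with the gripper clear. Handing in.

```bash
python3 - <<'E'
from station import robot,workorder
print(workorder.close_job(),robot.current_time_s())
E
```

```text
the job is handed in; nothing more can be done
the job is handed in; nothing more can be done
```

The hood is propped open on the rod, and I handed the job in at about 25 s of the 48 s allowed. I swung the rod up to about 0.88 rad and brought the hood forward slowly by its handle. At about 1.04 rad the rod's tip stopped it in the yellow socket. I then opened the fingers and backed away.

- **Last checks:** in both the side and wrist views the hood lines up with the 1.05 rad markers. The tip sits inside the yellow trough, the hood held still for 1 s after I let go, and the tool force read about zero.
- **Not measured:** I could not read the rod's contact force or the exact gap between tip and seat. I judged the fit from the pictures and from the force that stopped the hood. I did not check the tools one by one afterwards, but the arm met no unexpected contact.
- **What disagreed:** my first grab at the rod closed on nothing. The pictures showed the fingertips about 27 mm short of the stated reach, so I went that much deeper for both the rod and the handle, and both grasps then held.

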